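# Open the lamp port of a cold-light source

## Task

Switch off the microscope's cold-light source by pushing its toggle lever fully back, then unscrew the black cap from the lamp port on its sloping front without forcing it, keep hold of it as it comes free so it does not fall, and set it down in the metal tray, open side down and bar handle up, then let go. Leave the toggle off, and leave the other things on the bench and in the tray where they are.

Things in the scene. Friction and masses are not known exactly. Their poses are not given: they have to be found in the camera images.
- lamp: cold-light source, fixed: white box 240 (x) x 180 (y) x 134 mm high. Origin: centre of its underside, on the bench; x axis points to its back. The front half slopes at 35 degrees from horizontal, from z = 50 mm at x = -120 up to z = 134 at x = 0; the rear half has a flat top at z = 134, with the toggle. The threaded collar is in the middle of the slope
- toggle_tip (a point): centre of the black ball (26 mm across) on the toggle lever, a 10 mm round stick, 70 mm from hinge to ball centre, swinging in the lamp's x-z plane. Hinge at x = 55, y = 0, z = 156 mm in the lamp's frame, in a grey block 70 x 50 x 25 mm high on the flat top. Takes about 1 N at the ball
- toggle (a joint): angle of the toggle lever: 0 = on, leaning 0.5 rad to the lamp's front (-x of the lamp); 1.0 = fully back and off, leaning 0.5 rad to the lamp's back (+x). Stays where it is left
- collar: threaded aluminium neck, fixed in the slope, 58 mm across its thread, 35 mm long. Origin: on its axis at the sloping face; z: thread axis, out of the face, 35 degrees from vertical towards the lamp's front. Right-hand thread, 14 mm a turn: the cap unscrews anticlockwise seen from its handle (positive turn about this z), turns easily and has 1 mm axial, 2 mm sideways play
- cap: black screw cap, 74 mm across, about 0.12 kg: a cup 33 mm high, open below, with a bar handle on top. Origin: centre of its open rim; z: its axis, towards the handle. Screwed home, the origin is 6 mm up the collar's z and the bar lies along the lamp's front-back line. It comes free after about 1.3 turns (1.2 to 1.4) and must then be drawn 15 mm further along the axis to clear the neck
- tray: aluminium tray fixed on the bench, 260 (x) x 180 (y) x 30 mm high, walls and floor about 4 to 5 mm thick. Origin: centre of its underside. A spare objective stands in its corner at about x = +92, y = +52 mm; the rest is empty
- tray_in (a point): centre of the tray's inner floor, on its upper surface
- objective: bystander: dark steel microscope objective, upright cylinder 34 mm across, 60 mm high, standing in the tray; origin at its base
- beaker: bystander: glass beaker, 70 mm across, 90 mm high; origin at its base
- reagent: bystander: amber glass bottle, 60 mm across, 130 mm high; origin at its base
- driver: bystander: screwdriver lying on the bench
- slidebox: bystander: cardboard slide box 100 x 75 x 35 mm; origin at its base
- dish: bystander: shallow glass dish, 90 mm across, 20 mm high; origin at its base
- cap_bar (a point): centre of the cap's straight bar handle: 60 mm long along the cap's x, 16 mm wide along its y, 28 mm high, from z = 33 to z = 61 mm above the rim; this point is at z = 47 mm on the cap's axis

How it is judged:
On the way, in this order (a step that is already met when the one before it is completed fails the run):
1. the light source is switched off: toggle fully back (value of joint toggle above 0.9 rad), for 0.2 s.
2. the cap is off the collar and held in the fingers (distance between cap and collar above 0.06 m and contact force between cap and the fingers above 0.3 N), for 0.2 s.
At the end, for the whole second after the job is handed in: Toggle still off (over 0.9 rad); the cap rests inside the tray, its open rim flat on the tray floor (within 8 mm of it, tilt under 0.1 rad, handle up), at rest and released (value of joint toggle above 0.9 rad and x of cap in the frame of tray_in between -0.11 and 0.11 m and y of cap in the frame of tray_in between -0.07 and 0.07 m and z of cap in the frame of tray_in between -0.004 and 0.008 m and angle between cap's own z axis and vertical below 0.1 rad and linear speed of cap below 0.02 m/s); the robot touches nothing.
It fails at once if the cap is unscrewed by more than about half a turn while the light source is still on (value of joint toggle below 0.9 rad and z of cap in the frame of collar above 0.013 m).
It fails at once if the cap is dropped (falls freely, touching nothing, faster than 0.5 m/s) (contact force between cap and anything else below 0.02 N and linear speed of cap above 0.5 m/s).
It fails at once if the cap is forced on its thread (over 80 N between cap and collar) (contact force between cap and collar above 80 N).
It fails at once if another thing on the bench or in the tray is moved by more than 20 mm (distance of any of objective, beaker, reagent, driver, slidebox, dish from where it was at the start of the episode above 0.02 m).
It also fails if it takes over 72 s, if anything falls off the work surface, if the arm or the gripper's body presses on something with over 40 N, if the wrist force passes 120 N, or if a joint passes its speed limit or range.

## Robot

A 6-joint arm with a two-finger parallel gripper is mounted at the origin on the work surface. World frame = base frame: x ahead of the robot, y to its left, z up, the work surface at z = 0. Lengths are in m, angles in rad, forces in N, time in s.
With the tool pointing down it reaches from about 0.35 to 0.775 m from the base axis. Payload 5.5 kg.
Tool frame: the origin (TCP) lies midway between the tips of the shut fingers; the grasp point (between the pads) lies 19 mm behind it; z points along the fingers, y is the line along which they close (so a half turn about z gives the same grasp; the last joint's range is limited). The gripper opens to 85 mm and grips with 20 to 120 N. Pads are 22 mm wide; open, the fingers measure 114 mm over their backs; the gripper's body (76 mm by 85 mm) begins 54 mm behind the grasp point. The pads swing forward as they close: fully open they stand 13 mm farther back than shut.
Start: joints at [1.16, 0.313, 0.046, 1.304, 0, 1.431], TCP at [0.154, 0.554, 0.231] pointing down, gripper open.
Joint ranges: [-2.76, 2.76], [-0.86, 1.69], [-1.03, 1.26], [-2.2, 2.34], [-1.47, 1.5], [-3.14, 3.14]. Speed limits (rad/s): [2.57, 2.57, 3.14, 3.14, 3.14, 3.14].

## Interface

Orientations are given as a 3x3 rotation matrix whose columns are the frame's x, y, z axes.
In Python, from station import robot gives the robot as it stands.
- The arm moves only by the shell command python3 jog.py 'ROWS' [OPENING] [FORCE]. ROWS is rows parted by semicolons, their numbers by spaces, 1 to 20 of them, each of 6 numbers: dx, dy, dz in m, then a rotation vector rx, ry, rz in rad; each row shifts and turns the commanded pose from where the row before left it, along the tool's axes as they then stand; what a row does not reach is not made up. A row lasts 1/12 s, in which the tool goes at most 0.0417 m and 0.125 rad, less where a joint would pass 70% of its speed; a pose out of reach is approached as far as the arm can. OPENING is the opening from 0.0 (shut) to 1.0 (fully open), set as the command begins (- or left out keeps the last). The fingers move at their own pace and stop on an object; FORCE is the grip in N (left out, the last holds). Time passes only in rows, so rows that do not move let the fingers close. It prints the time, the measured TCP pose, the force, the opening and the grip force at its end.
- robot.get_obs(): the state, without advancing time (a new reading comes with each control period).
- robot.grab_frame(name): name is "side" or "top" or "wrist"; returns a dict with "color" (420x560x3 uint8, blue, green, red), "intrinsics" (3x3 intrinsics, pixels), "k1" (the pictures are not rectified: a ray, as slopes to the right and down, at radius r is drawn at 1 + k1 r^2 times it, then the intrinsics apply), "world_to_cam" (4x4, takes a point from world to camera coordinates). Camera axes: x right, y down, z forward; pixel columns grow to the right and rows downward; lengths in m; the calibration is good to about 2 mm. A picture is of the moment at which its call begins. There is no depth.
- robot.finish_job(): hands the job in; it is judged then, once.
The state is a dict: "t": time; "joint_positions": joint angles; "qvel": joint speeds; "effort": joint torques, N m; "position": TCP position; "orientation": TCP orientation; "force": force on the tool from outside, world axes, zero at the start; "moment": the same for the moment, N m; "gripper_width": opening from 0.0 (shut) to 1.0 (fully open); "grasp_force": force on a finger pad.
Only numpy, scipy, OpenCV 4.12 (cv2) and the standard library are available. Lean on these libraries where they do the work, as an engineer would, in place of code of your own. Each camera call takes 0.05 s, during which the arm holds its last target. There are 200 camera calls.

## Working session

There is one attempt and no reset: what is moved stays moved. The work goes in short steps, Python scripts to look and compute and a shell command to move; the robot and the scene stay as the last step left them, time stands still between calls to the robot, and variables do not carry over. Pictures are saved under pics/ and viewed, at most 11 in all, crops included, and the job is handed in when it is done.

```bash
ls; mkdir -p pics; python3 - <<'E'
from station import robot
import cv2,numpy as np,pickle
d={}
for n in ("side","top"):
    f=robot.grab_frame(n); d[n]=f
    cv2.imwrite(f"pics/{n}0.png",f["color"])
    print(n,f["intrinsics"].tolist(),f["k1"],np.round(f["world_to_cam"],3).tolist())
pickle.dump(d,open("f0.pkl","wb"))
o=robot.get_obs();print(o["t"],o["position"],np.round(o["orientation"],3).tolist())
E
```

```text
jog.py
pics
station.py
side [[421.6168730374651, 0.0, 274.9853910499736], [0.0, 421.6168730374651, 208.0073467070687], [0.0, 0.0, 1.0]] -0.09491087220349044 [[-0.965, -0.262, 0.019, 0.521], [-0.171, 0.573, -0.801, 0.223], [0.199, -0.777, -0.598, 1.117], [0.0, 0.0, 0.0, 1.0]]
top [[473.03841131525047, 0.0, 279.42042852835], [0.0, 473.03841131525047, 212.21981018046682], [0.0, 0.0, 1.0]] -0.1255680743969145 [[-0.023, -1.0, -0.007, -0.005], [-0.997, 0.023, -0.07, 0.539], [0.07, 0.005, -0.998, 1.413], [0.0, 0.0, 0.0, 1.0]]
0.1 [0.15362974 0.55361932 0.2304698 ] [[-0.964, 0.267, -0.001], [0.267, 0.964, -0.002], [0.0, -0.002, -1.0]]
```

View pics/top0.png

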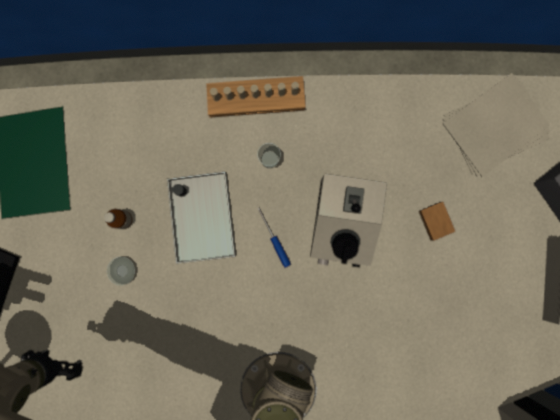

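View pics/side0.png

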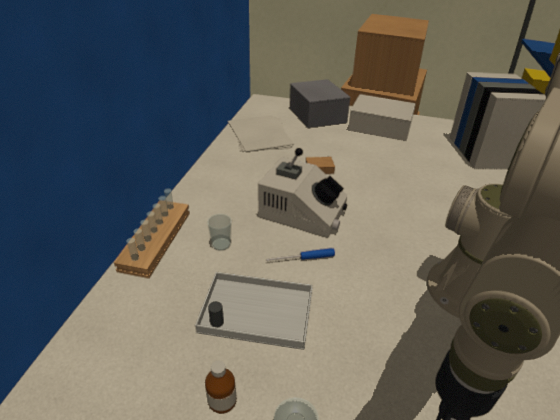

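The top view shows the lamp at about (350,220) facing the robot, with its toggle ball at (355,208) and the cap at (345,245). The tray is at (203,217), with the objective in its upper-left corner. The side view shows the ball at (299,152), the cap at (327,190) and the tray at (255,310). I'll zoom in on both.

```bash
cat > h.py <<'E'
import numpy as np,cv2
def dist(f): return np.array([f["k1"],0,0,0.])
def ray(f,uv):
    p=cv2.undistortPointsIter if 0 else cv2.undistortPoints
    n=p(np.array([[uv]],float),f["intrinsics"],dist(f)).ravel()
    T=f["world_to_cam"];R=T[:3,:3];c=-R.T@T[:3,3];d=R.T@np.array([n[0],n[1],1]);return c,d/np.linalg.norm(d)
def onz(f,uv,z):
    c,d=ray(f,uv);return c+d*(z-c[2])/d[2]
def tri(f,a,g,b):
    c,d=ray(f,a);e,k=ray(g,b);s=np.linalg.lstsq(np.c_[d,-k],e-c,rcond=None)[0]
    p,q=c+s[0]*d,e+s[1]*k;return (p+q)/2,np.linalg.norm(p-q)
def proj(f,P):
    T=f["world_to_cam"];return cv2.projectPoints(np.atleast_2d(P).astype(float),cv2.Rodrigues(T[:3,:3].copy())[0],T[:3,3].copy(),f["intrinsics"],dist(f))[0][:,0]
E
python3 - <<'E'
import pickle,cv2,numpy as np
d=pickle.load(open("f0.pkl","rb"))
a=d["top"]["color"][165:275,300:400];b=d["side"]["color"][140:240,250:360]
A=cv2.resize(a,(400,440),interpolation=cv2.INTER_CUBIC);B=cv2.resize(b,(396,360),interpolation=cv2.INTER_CUBIC)
B=cv2.copyMakeBorder(B,0,80,0,0,cv2.BORDER_CONSTANT)
cv2.imwrite("pics/z.png",np.clip(np.hstack([A,B])*1.6,0,255).astype(np.uint8))
E
```

```text
(no output)
```

View pics/z.png

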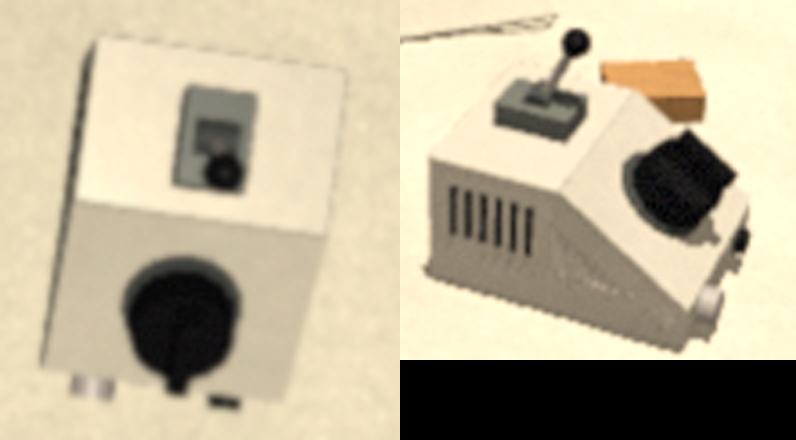

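The crop shows the ball at top (355.6,207.5) and side (298.5,151.4). The roof corners are sharp in both views, and the cap bar lies along front-back. Next I'll measure the lamp and tray.

```bash
python3 - <<'E'
import pickle,cv2,numpy as np
from h import *
d=pickle.load(open("f0.pkl","rb"));t,s=d["top"],d["side"]
T=lambda x,y:(300+(x+.5)/4-.5,165+(y+.5)/4-.5)
S=lambda x,y:(250+(x-400+.5)/3.6-.5,140+(y+.5)/3.6-.5)
np.set_printoptions(precision=4,suppress=True)
c=dict(RL=(T(97,38),S(430,157)),ML=(T(78,202),S(558,190)),MR=(T(325,234),S(632,92)),ball=(T(223,171),S(576,42)))
for k,(a,b) in c.items(): print(k,*tri(t,a,s,b),onz(t,a,.134))
print("RR",onz(t,T(345,70),.134))
P={k:onz(t,T(*v),.134) for k,v in dict(RL=(97,38),RR=(345,70),ML=(78,202),MR=(325,234)).items()}
print("sizes",np.linalg.norm(P["RL"]-P["RR"]),np.linalg.norm(P["ML"]-P["MR"]),np.linalg.norm(P["RL"]-P["ML"]),np.linalg.norm(P["RR"]-P["MR"]))
# yaw: fit rectangle
L=np.array([[.12,.09],[.12,-.09],[0,.09],[0,-.09]]);W=np.array([P[k][:2] for k in("RL","RR","ML","MR")])
H=(L-L.mean(0)).T@(W-W.mean(0));yaw=np.arctan2(H[0,1]-H[1,0],H[0,0]+H[1,1])
R=np.array([[np.cos(yaw),-np.sin(yaw)],[np.sin(yaw),np.cos(yaw)]]);o=W.mean(0)-R@L.mean(0)
print("lamp",o,yaw,"res",W-(L@R.T+o))
R3=np.eye(3);R3[:2,:2]=R;O=np.r_[o,0]
def w(p):return R3@np.array(p)+O
z=np.array([-np.sin(.6109),0,np.cos(.6109)]);col=np.array([-.06,0,.092])
ball=w([.055-.07*np.sin(.5),0,.156+.07*np.cos(.5)])
bar=w(col+z*(.006+.047));print("ball pred",ball,"bar",bar,"col",w(col))
tw=lambda f,im:cv2.inRange
# tray mask: brighter / bluish-white than bench
im=t["color"][165:270,160:245].astype(int)
m=((im[...,0]-im[...,2])>-8).astype(np.uint8)
m[:,:]=cv2.morphologyEx(m,cv2.MORPH_OPEN,np.ones((3,3)))
cs=max(cv2.findContours(m,0,2)[0],key=cv2.contourArea);r=cv2.minAreaRect(cs);b=cv2.boxPoints(r)+[160,165]
q=np.array([onz(t,p,.03) for p in b]);print(r,b,q,q.mean(0),[np.linalg.norm(q[i]-q[i-1]) for i in range(4)])
# overlay
v=np.hstack([cv2.resize(t["color"],None,fx=1,fy=1)])
pts=[w([x,y,zz]) for x,y,zz in((-.12,.09,.05),(-.12,-.09,.05),(.12,.09,0),(-.12,.09,0))]
print(proj(t,np.array(pts)),proj(s,np.array(pts+[ball,bar])), proj(t,np.array([ball,bar])))
E
```

```text
RL [ 0.6352 -0.1447  0.132 ] 0.000992055809281748 [ 0.6344 -0.1446  0.134 ]
ML [ 0.5204 -0.128   0.1321] 0.0013379461966659414 [ 0.5196 -0.128   0.134 ]
MR [ 0.493  -0.3006  0.1314] 0.0007674903219677038 [ 0.4933 -0.3     0.134 ]
ball [ 0.5314 -0.2164  0.2212] 0.0017754077620981302 [ 0.5389 -0.2299  0.134 ]
RR [ 0.6082 -0.3187  0.134 ]
sizes 0.17601808330057928 0.1740812037897191 0.11594080232403615 0.1163830951000683
lamp [ 0.5045 -0.2138] -0.15134522440832654 res [[-0.0024 -0.0017]
 [-0.0015  0.0022]
 [ 0.0015 -0.0031]
 [ 0.0023  0.0027]]
ball pred [ 0.5257 -0.217   0.2174] bar [ 0.4152 -0.2002  0.1354] col [ 0.4452 -0.2047  0.092 ]
((65.5, 75.5), (29.0, 13.0), 90.0) [[219. 226.]
 [232. 226.]
 [232. 255.]
 [219. 255.]] [[0.5002 0.1653 0.03  ]
 [0.4994 0.1261 0.03  ]
 [0.4125 0.1275 0.03  ]
 [0.4133 0.1666 0.03  ]] [0.4564 0.1464 0.03  ] [np.float64(0.08693700504549719), np.float64(0.03920818011721123), np.float64(0.08685170365366139), np.float64(0.03907653162433792)]
[[310.8302 257.8276]
 [371.2166 265.4923]
 [319.5114 179.8955]
 [309.8507 257.3973]] [[330.4823 225.8261]
 [347.2333 194.5085]
 [257.6905 217.831 ]
 [328.8589 238.5806]
 [300.049  152.5556]
 [333.0153 184.3155]] [[355.5346 209.9678]
 [346.2061 252.1189]]
```

```bash
python3 jog.py '0 0 0 0 0 -0.12;-.0247 -.0261 0 0 0 0;-.0247 -.0261 0 0 0 0;-.0247 -.0261 0 0 0 0;-.0247 -.0261 0 0 0 0;-.0247 -.0261 0 0 0 0;-.0247 -.0261 0 0 0 0;-.0247 -.0261 0 0 0 0;-.0247 -.0261 0 0 0 0;-.0247 -.0261 0 0 0 0;-.0247 -.0261 0 0 0 0;-.0247 -.0261 0 0 0 0;-.0247 -.0261 0 0 0 0' 0 40
python3 jog.py '-.0093 -.0327 0 0 0 0;-.0093 -.0327 0 0 0 0;-.0093 -.0327 0 0 0 0;-.0093 -.0327 0 0 0 0;-.0093 -.0327 0 0 0 0;-.0093 -.0327 0 0 0 0;-.0093 -.0327 0 0 0 0;-.0093 -.0327 0 0 0 0;-.0093 -.0327 0 0 0 0;-.0093 -.0327 0 0 0 0;-.0093 -.0327 0 0 0 0;-.0093 -.0327 0 0 0 0;0 0 0 0 0 0;0 0 0 0 0 0'
python3 -c "
from station import robot
import cv2,pickle
f=robot.grab_frame('wrist');pickle.dump(f,open('w1.pkl','wb'));cv2.imwrite('pics/w1.png',f['color'])
o=robot.get_obs();print(o['joint_positions'],o['position'],o['orientation'])"
```

```text
t: 1.18
position: [0.4002, 0.1982, 0.2311]
orientation: [[-0.989, 0.15, -0.0], [0.15, 0.989, 0.0], [0.0, 0.0, -1.0]]
force: [0.8, 0.7, -0.2]
gripper_width: 0.0
grasp_force: 0.0
t: 2.35
position: [0.4509, -0.2063, 0.2305]
orientation: [[-0.988, 0.153, -0.001], [0.153, 0.988, 0.001], [0.001, 0.001, -1.0]]
force: [-0.4, 0.4, 0.5]
gripper_width: -0.002
grasp_force: 0.0
[-5.89401405e-01  1.60293701e-01 -1.54057799e-01  1.25829309e+00
  4.04473405e-04 -4.37004472e-01] [ 0.45066966 -0.20497392  0.23061195] [[-0.988409    0.15180884 -0.00131158]
 [ 0.15180706  0.9884092   0.00136361]
 [ 0.00150339  0.0011487  -0.99999821]]
```

View pics/w1.png

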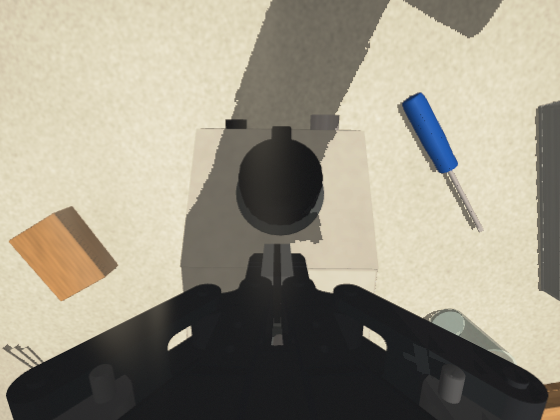

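The wrist view shows the cap at (281,182), the bar end at (282,133), the ridge ends at (181,267) and (377,269), and the front slope edge at (199,128)–(362,131). I'll refine the lamp pose from these and push the toggle.

```bash
python3 - <<'E'
import pickle
from h import *
f=pickle.load(open("w1.pkl","rb"));np.set_printoptions(precision=4,suppress=True)
q=np.array([onz(f,(181,267),.134),onz(f,(377,269),.134),onz(f,(199,128),.05),onz(f,(362,131),.05)])
L=np.array([[0,-.09],[0,.09],[-.12,-.09],[-.12,.09]])
print(q,np.linalg.norm(q[0]-q[1]),np.linalg.norm(q[2]-q[3]),np.linalg.norm(q[0,:2]-q[2,:2]))
W=q[:,:2];H=(L-L.mean(0)).T@(W-W.mean(0));yaw=np.arctan2(H[0,1]-H[1,0],H[0,0]+H[1,1])
R=np.array([[np.cos(yaw),-np.sin(yaw)],[np.sin(yaw),np.cos(yaw)]]);o=W.mean(0)-R@L.mean(0);print("lamp",o,yaw)
E
python3 jog.py '0 0 .01 0 0 0;0 0 .01 0 0 0;-.015 0 0 0 0 0;-.015 0 0 0 0 0;-.015 0 0 0 0 0;-.008 0 0 0 0 0;-.008 0 0 0 0 0;-.008 0 0 0 0 0;-.008 0 0 0 0 0;-.008 0 0 0 0 0;-.008 0 0 0 0 0;-.008 0 0 0 0 0;-.008 0 0 0 0 0;0 0 0 0 0 0'
```

```text
[[ 0.4908 -0.3005  0.134 ]
 [ 0.5203 -0.1255  0.134 ]
 [ 0.3724 -0.2784  0.05  ]
 [ 0.4024 -0.1065  0.05  ]] 0.17748611370021777 0.1745183100949444 0.12050811567394408
lamp [ 0.5056 -0.2129] -0.17065987328922497
t: 3.57
position: [0.5605, -0.2216, 0.2108]
orientation: [[-0.989, 0.15, 0.001], [0.15, 0.989, 0.0], [-0.001, 0.0, -1.0]]
force: [0.3, 0.1, -0.7]
gripper_width: 0.002
grasp_force: 0.0
```

```bash
python3 jog.py '-.005 0 0 0 0 0;-.005 0 0 0 0 0;-.004 0 0 0 0 0;0 0 0 0 0 0;0 0 0 0 0 0'
python3 jog.py '-.003 0 0 0 0 0;-.003 0 0 0 0 0;0 0 0 0 0 0;0 0 0 0 0 0'
python3 - <<'E'
from station import robot
import cv2,pickle,numpy as np
f=robot.grab_frame('side');pickle.dump(f,open('s2.pkl','wb'));g=robot.grab_frame('top')
cv2.imwrite('pics/s2.png',np.hstack([cv2.resize(x,(390,400),interpolation=cv2.INTER_CUBIC) for x in(f['color'][100:240,240:376],g['color'][150:290,290:426])]))
E
```

```text
t: 3.98
position: [0.5699, -0.2227, 0.2107]
orientation: [[-0.989, 0.151, -0.007], [0.151, 0.989, 0.001], [0.007, 0.0, -1.0]]
force: [-10.1, 1.3, 2.5]
gripper_width: -0.006
grasp_force: 4.8
t: 4.32
position: [0.5704, -0.2227, 0.2106]
orientation: [[-0.988, 0.152, -0.017], [0.152, 0.988, 0.003], [0.017, -0.0, -1.0]]
force: [-24.8, 3.1, 10.6]
gripper_width: 0.0
grasp_force: 12.9
```

View pics/s2.png

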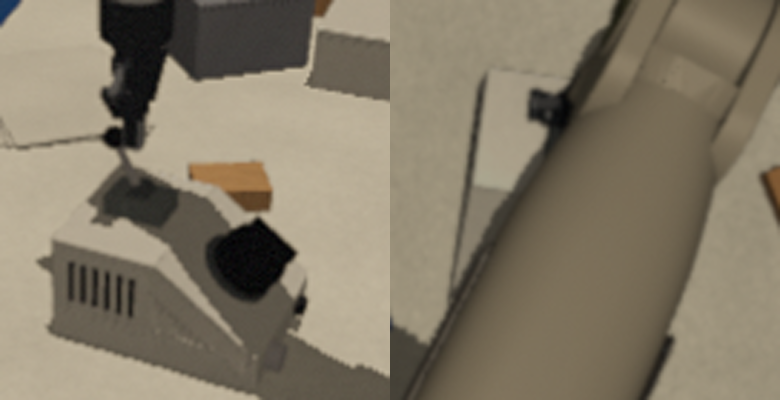

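The force rose to 25 N at the hard stop, and the picture shows the lever leaning back with the ball at left-crop (115,137). So the toggle is off. I'll back away along +x of the tool, then up, and work out the pregrasp.

```bash
python3 jog.py '.02 0 0 0 0 0;.035 0 0 0 0 0;.035 0 -.01 0 0 0;.035 0 -.01 0 0 0;.035 0 -.01 0 0 0.005;0 0 -.01 0 -.122 0;0 0 -.01 0 -.122 0;0 0 0 0 -.122 0;0 0 0 0 -.122 0;0 0 0 0 -.122 0;0 0 0 0 0 0;0 0 0 0 0 0' 0.6
cat > t.py <<'E'
# tool-axis offset from the present pose to TCP at height h (cap z) along the screwed-home cap axis
import numpy as np,sys
from scipy.spatial.transform import Rotation as Ro
from station import robot
def target(o,yaw,h):
    R=Ro.from_euler('z',yaw).as_matrix();z=np.array([-np.sin(np.radians(35)),0,np.cos(np.radians(35))])
    p=R@(np.array([-.06,0,.092])+z*(.006+h))+np.r_[o,0];Z=R@-z;Y=R[:,1];return p,np.c_[np.cross(Y,Z),Y,Z]
def delta(o,yaw,h):
    p,T=target(o,yaw,h);s=robot.get_obs();R=np.array(s["orientation"]);np.set_printoptions(precision=4,suppress=True)
    print("target",p,"move(tool)",R.T@(p-s["position"]),"rotvec",Ro.from_matrix(R.T@T).as_rotvec(),"q",np.array(s["joint_positions"]))
if __name__=="__main__": delta((.507,-.2135),-.16,float(sys.argv[1]))
E
python3 t.py .118
```

```text
t: 5.42
position: [0.4175, -0.1993, 0.2603]
orientation: [[-0.811, 0.158, 0.564], [0.13, 0.987, -0.09], [-0.571, 0.001, -0.821]]
force: [0.9, -0.6, 1.5]
gripper_width: 0.598
grasp_force: 0.0
target [ 0.3776 -0.1926  0.1936] move(tool) [0.0713 0.0003 0.0316] rotvec [ 0.0013 -0.0031  0.001 ] q [-0.8751 -0.3489 -0.7017  0.7352  0.3848 -0.6206]
```

```bash
python3 jog.py '.018 0 .008 0 0 0;.018 0 .008 0 0 0;.018 0 .008 0 0 0;.0173 0 .0076 0 0 0;0 0 0 0 0 0;0 0 0 0 0 0'
python3 t.py .118
python3 - <<'E'
from station import robot
import cv2,pickle,numpy as np
from h import *; from t import target
f=robot.grab_frame('wrist');pickle.dump(f,open('w3.pkl','wb'))
p,T=target((.507,-.2135),-.16,0)
up=-T[:,2]
P=[p+up*.061+T[:,0]*a for a in(-.03,.03)]+[p+up*.033,p+up*.061]
q=proj(f,np.array(P));print(q)
im=np.clip(f['color']*1.8,0,255).astype(np.uint8)
for u in q: cv2.circle(im,tuple(int(round(v)) for v in u),2,(0,0,255),-1)
cv2.imwrite('pics/w3.png',im)
E
```

```text
t: 5.92
position: [0.3809, -0.1954, 0.1963]
orientation: [[-0.81, 0.155, 0.566], [0.127, 0.988, -0.089], [-0.573, -0.001, -0.82]]
force: [-0.0, -0.9, 0.6]
gripper_width: 0.601
grasp_force: 0.0
target [ 0.3776 -0.1926  0.1936] move(tool) [0.0046 0.0023 0.0001] rotvec [ 0.0018 -0.0009  0.0038] q [-0.9746 -0.3727 -0.8713  0.6264  0.4312 -0.7197]
[[280.34023325 256.55809501]
 [280.8807576  177.05184789]
 [280.11456399 207.73294169]
 [280.60010761 218.35389498]]
```

View pics/w3.png

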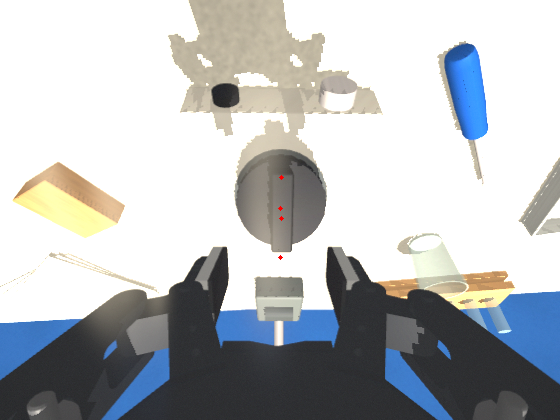

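The bar top sits at about x 272–294 and y 172–251, a few pixels nearer the front than predicted (177–257). I'll measure its edges.

```bash
python3 - <<'E'
import pickle,numpy as np
f=pickle.load(open('w3.pkl','rb'));g=f['color'].astype(int).mean(2)
print("cols y=225:235 x266..300",g[225:236,266:301].mean(0).round().astype(int).tolist())
print("cols y=185:195",g[185:196,266:301].mean(0).round().astype(int).tolist())
print("rows x=279:288 y160..262",g[160:263,279:289].mean(1).round().astype(int).tolist())
E
```

```text
cols y=225:235 x266..300 [87, 87, 86, 84, 77, 74, 75, 81, 82, 81, 80, 79, 79, 78, 77, 76, 75, 74, 73, 72, 71, 71, 70, 69, 65, 54, 51, 64, 67, 67, 67, 66, 66, 65, 65]
cols y=185:195 [76, 73, 69, 65, 63, 63, 64, 67, 68, 68, 67, 67, 66, 66, 65, 64, 64, 63, 63, 62, 62, 61, 61, 60, 60, 55, 47, 44, 56, 58, 58, 58, 57, 57, 57]
rows x=279:288 y160..262 [50, 50, 50, 49, 49, 49, 49, 49, 48, 48, 47, 47, 47, 48, 51, 57, 61, 61, 62, 62, 62, 62, 62, 62, 62, 63, 63, 63, 63, 63, 63, 63, 63, 64, 64, 64, 64, 65, 64, 65, 65, 65, 66, 66, 66, 67, 67, 67, 67, 67, 68, 68, 68, 69, 69, 70, 70, 70, 70, 71, 71, 71, 72, 72, 72, 72, 73, 73, 73, 73, 74, 74, 74, 75, 75, 75, 75, 75, 76, 76, 76, 77, 77, 77, 77, 77, 77, 78, 78, 78, 78, 74, 129, 214, 222, 221, 221, 221, 221, 221, 221, 222, 222]
```

```bash
python3 jog.py '.0046 .0023 0 0 0 0;0 0 0 0 0 .121;0 0 0 0 0 .121;0 0 0 0 0 .121;0 0 0 0 0 .121;0 0 0 0 0 .121;0 0 0 0 0 .121;0 0 0 0 0 .121;0 0 0 0 0 .121;0 0 0 0 0 .121;0 0 0 0 0 .121;0 0 0 0 0 .121;0 0 0 0 0 .121;0 0 0 0 0 .121'
python3 jog.py '0 0 0 0 0 .121;0 0 0 0 0 .121;0 0 0 0 0 .121;0 0 0 0 0 .121;0 0 0 0 0 .121;0 0 0 0 0 .121;0 0 0 0 0 .121;0 0 0 0 0 .121;0 0 0 0 0 .121;0 0 0 0 0 .121;0 0 0 0 0 .121;0 0 0 0 0 .121;0 0 0 0 0 .121;0 0 0 0 0 0;0 0 0 0 0 0'
python3 - <<'E'
from station import robot
import cv2,pickle,numpy as np
from h import *; from t import target,delta
f=robot.grab_frame('wrist');pickle.dump(f,open('w4.pkl','wb'))
delta((.507,-.2135),-.16,.118)
p,T=target((.507,-.2135),-.16,0);up=-T[:,2]
q=proj(f,np.array([p+up*.061+T[:,0]*a for a in(-.03,.03)]+[p+up*.061]));print(q)
im=np.clip(f['color']*2.,0,255).astype(np.uint8)
for u in q: cv2.circle(im,tuple(int(round(v)) for v in u),1,(0,0,255),-1)
cv2.imwrite('pics/w4.png',cv2.resize(im[120:320,180:400],(660,600),interpolation=cv2.INTER_CUBIC))
E
```

```text
t: 7.13
position: [0.3771, -0.1916, 0.1935]
orientation: [[0.161, 0.808, 0.567], [0.987, -0.134, -0.09], [0.003, 0.574, -0.819]]
force: [0.1, 0.4, 1.2]
gripper_width: 0.6
grasp_force: 0.0
t: 8.38
position: [0.3768, -0.1914, 0.193]
orientation: [[0.809, -0.155, 0.567], [-0.127, -0.988, -0.09], [0.574, 0.001, -0.819]]
force: [0.1, -0.8, -0.4]
gripper_width: 0.595
grasp_force: 0.0
target [ 0.3776 -0.1926  0.1936] move(tool) [ 0.0013  0.0012 -0.0001] rotvec [-0.     -0.0031 -3.1382] q [-0.9799 -0.3843 -0.8864  0.6244  0.4342  2.4173]
[[277.8959 181.9112]
 [277.5928 260.6723]
 [277.7384 222.8269]]
```

View pics/w4.png

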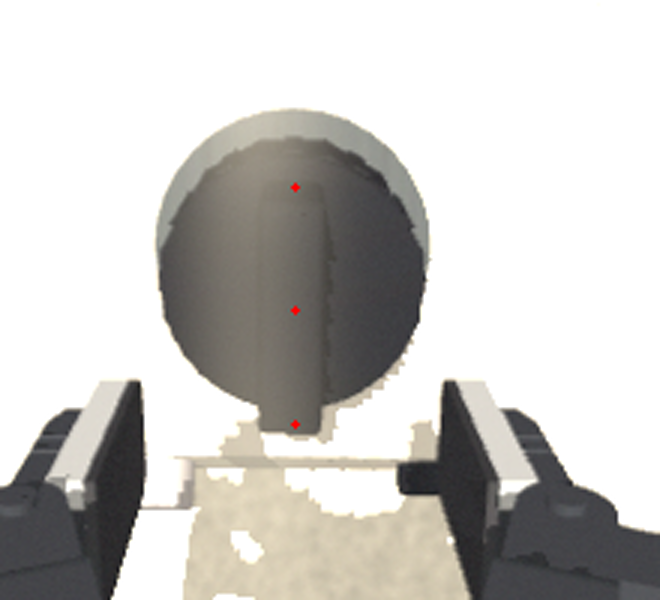

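The flipped view agrees. The bar spans crop x 258–325 and y 185–430, within about 1 mm of the tool axis after averaging both views. I'll go down the axis and grip.

```bash
python3 jog.py '0 0 .015 0 0 0;0 0 .015 0 0 0;0 0 .012 0 0 0;0 0 .01 0 0 0;0 0 .008 0 0 0;0 0 .006 0 0 0;0 0 .006 0 0 0;0 0 .004 0 0 0;0 0 0 0 0 0;0 0 0 0 0 0' 0.5
python3 t.py .040
python3 jog.py '0 0 0 0 0 0;0 0 0 0 0 0;0 0 0 0 0 0;0 0 0 0 0 0;0 0 0 0 0 0;0 0 0 0 0 0' 0 30
```

```text
t: 9.27
position: [0.4192, -0.1975, 0.1295]
orientation: [[0.809, -0.158, 0.566], [-0.131, -0.987, -0.089], [0.573, -0.003, -0.82]]
force: [-0.2, 0.1, -0.6]
gripper_width: 0.505
grasp_force: 0.0
target [ 0.4217 -0.1997  0.1297] move(tool) [0.0025 0.0018 0.0015] rotvec [0.0018 0.0043 3.1411] q [-0.8689 -0.2147 -0.9692  0.3305  0.3842  2.5287]
t: 9.77
position: [0.4192, -0.1979, 0.13]
orientation: [[0.809, -0.159, 0.566], [-0.131, -0.987, -0.09], [0.573, -0.002, -0.819]]
force: [-5.9, 1.2, 6.7]
gripper_width: 0.177
grasp_force: 31.8
```

```bash
python3 jog.py '0 0 -.001 0 0 0;0 0 -.0003 0 0 -.12;0 0 -.0003 0 0 -.12;0 0 -.0003 0 0 -.12;0 0 -.0003 0 0 -.12;0 0 -.0003 0 0 -.12;0 0 -.0003 0 0 -.12'
python3 -c "
from station import robot
o=robot.get_obs();print(o['force'],o['moment'],o['joint_positions'][5],o['gripper_width'])"
```

```text
t: 10.35
position: [0.4179, -0.1976, 0.1322]
orientation: [[0.71, 0.418, 0.567], [0.557, -0.825, -0.089], [0.43, 0.379, -0.819]]
force: [1.5, -0.9, -0.3]
gripper_width: 0.173
grasp_force: 30.6
[ 1.48758999 -0.87942689 -0.32623832] [-0.0297759   0.29330852 -0.05168914] 1.7997429520301234 0.1732688014659028
```

```bash
python3 jog.py '0 0 -.00027 0 0 -.12;0 0 -.00027 0 0 -.12;0 0 -.00027 0 0 -.12;0 0 -.00027 0 0 -.12;0 0 -.00027 0 0 -.12;0 0 -.00027 0 0 -.12;0 0 -.00027 0 0 -.12;0 0 -.00027 0 0 -.12;0 0 -.00027 0 0 -.12;0 0 -.00027 0 0 -.12;0 0 -.00027 0 0 -.12;0 0 -.00027 0 0 -.12'
python3 -c "
from station import robot
o=robot.get_obs();print(o['force'],o['moment'],o['joint_positions'][5],o['gripper_width'])"
```

```text
t: 11.35
position: [0.4153, -0.1966, 0.1339]
orientation: [[-0.322, 0.759, 0.565], [0.892, 0.444, -0.088], [-0.318, 0.476, -0.82]]
force: [-0.3, -0.1, -1.5]
gripper_width: 0.183
grasp_force: 30.5
[-0.3114766  -0.14424474 -1.54906336] [ 0.14582304  0.72729062 -0.00901991] 0.3556698904224199 0.1826787480405231
```

```bash
python3 jog.py '0 0 -.00027 0 0 -.12;0 0 -.00027 0 0 -.12;0 0 -.00027 0 0 -.12;0 0 -.00027 0 0 -.12;0 0 -.00027 0 0 -.12;0 0 -.00027 0 0 -.12;0 0 -.00027 0 0 -.12;0 0 -.00027 0 0 -.12;0 0 -.00027 0 0 -.12;0 0 -.00027 0 0 -.12;0 0 -.00027 0 0 -.12;0 0 -.00027 0 0 -.12;0 0 -.00027 0 0 -.12'
python3 t.py .052
python3 jog.py '0 0 -.00027 0 0 -.12;0 0 -.00027 0 0 -.12;0 0 -.00027 0 0 -.12;0 0 -.00027 0 0 -.12;0 0 -.00027 0 0 -.12;0 0 -.00027 0 0 -.12;0 0 -.00027 0 0 -.12;0 0 -.00027 0 0 -.12;0 0 -.00027 0 0 -.12;0 0 -.00027 0 0 -.12;0 0 -.00027 0 0 -.12;0 0 -.00027 0 0 -.12;0 0 0 0 0 0'
python3 t.py .052
python3 -c "
from station import robot
o=robot.get_obs();print(o['force'],o['moment'],o['joint_positions'][5],o['gripper_width'])"
```

```text
t: 12.43
position: [0.4134, -0.1967, 0.137]
orientation: [[-0.763, -0.314, 0.565], [-0.435, 0.896, -0.089], [-0.479, -0.313, -0.82]]
force: [-0.5, 0.1, -1.7]
gripper_width: 0.179
grasp_force: 30.5
target [ 0.4149 -0.1986  0.1395] move(tool) [-0.0015 -0.003  -0.001 ] rotvec [ 0.0027 -0.001   0.583 ] q [-0.8817 -0.2388 -0.9617  0.3668  0.3895 -1.2087]
t: 13.52
position: [0.4121, -0.1971, 0.1403]
orientation: [[0.209, -0.797, 0.566], [-0.946, -0.312, -0.09], [0.248, -0.517, -0.819]]
force: [2.1, -1.5, -1.4]
gripper_width: 0.176
grasp_force: 30.5
target [ 0.4149 -0.1986  0.1395] move(tool) [ 0.0019 -0.0013  0.0024] rotvec [0.0011 0.0012 2.0206] q [-0.8862 -0.2468 -0.958   0.3784  0.3917 -2.6499]
[ 2.09488158 -1.51568949 -1.37027539] [-0.20124012  0.32056789 -0.17882623] -2.6498925733113174 0.1763117193785074
```

```bash
python3 jog.py '0 0 0 0 0 0;0 0 0 0 0 0;0 0 0 0 0 0;0 0 0 0 0 0;0 0 -.018 0 0 0;0 0 -.018 0 0 0;0 0 0 0 0 .121;0 0 0 0 0 .121;0 0 0 0 0 .121;0 0 0 0 0 .121;0 0 0 0 0 .121;0 0 0 0 0 .121;0 0 0 0 0 .121;0 0 0 0 0 .121;0 0 0 0 0 .121;0 0 0 0 0 .121;0 0 0 0 0 .121;0 0 0 0 0 .121;0 0 0 0 0 .121' .5
python3 jog.py '0 0 0 0 0 .121;0 0 0 0 0 .121;0 0 0 0 0 .121;0 0 0 0 0 .121;0 0 0 0 0 .121;0 0 0 0 0 .121;0 0 0 0 0 .121;0 0 0 0 0 .121;0 0 0 0 0 .121;0 0 0 0 0 .121;0 0 0 0 0 .121;0 0 0 0 0 .121;0 0 0 0 0 .12;0 0 0 0 0 0;0 0 0 0 0 0'
python3 t.py .052
python3 - <<'E'
from station import robot
import cv2,pickle,numpy as np
f=robot.grab_frame('wrist')
im=np.clip(f['color']*2.,0,255).astype(np.uint8)
cv2.imwrite('pics/w5.png',im)
E
```

```text
t: 15.1
position: [0.3915, -0.1931, 0.1694]
orientation: [[-0.8, -0.2, 0.566], [-0.3, 0.95, -0.088], [-0.52, -0.241, -0.82]]
force: [0.2, 0.3, 1.0]
gripper_width: 0.5
grasp_force: 0.0
t: 16.35
position: [0.3915, -0.1931, 0.1695]
orientation: [[-0.207, 0.798, 0.566], [0.947, 0.308, -0.089], [-0.245, 0.518, -0.82]]
force: [-0.9, 0.7, -0.2]
gripper_width: 0.501
grasp_force: 0.0
target [ 0.4149 -0.1986  0.1395] move(tool) [-0.0027  0.0015  0.0383] rotvec [ 0.0019 -0.0023 -1.1248] q [-0.9371 -0.3296 -0.9216  0.5183  0.4155  0.4455]
```

View pics/w5.png

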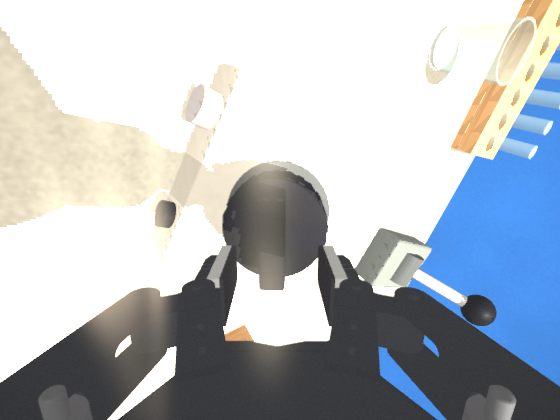

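The bar is aligned with the fingers, at x about 272 against a finger midline of about 278. The cap has sagged within its play. The toggle is still leaning back, with the ball at (478,310). I'll regrip and keep unscrewing.

```bash
python3 jog.py '0 -.001 .012 0 0 0;0 0 .012 0 0 0;0 0 .006 0 0 0;0 0 .004 0 0 0;0 0 0 0 0 0' .5
python3 jog.py '0 0 0 0 0 0;0 0 0 0 0 0;0 0 0 0 0 0;0 0 0 0 0 0;0 0 0 0 0 0;0 0 0 0 0 0' 0 40
python3 jog.py '0 0 -.0004 0 0 -.12;0 0 -.00027 0 0 -.12;0 0 -.00027 0 0 -.12;0 0 -.00027 0 0 -.12;0 0 -.00027 0 0 -.12;0 0 -.00027 0 0 -.12;0 0 -.00027 0 0 -.12;0 0 -.00027 0 0 -.12'
python3 t.py .052
python3 -c "
from station import robot
o=robot.get_obs();print(o['force'],o['moment'],o['joint_positions'][5],o['gripper_width'])"
```

```text
t: 16.82
position: [0.4099, -0.1961, 0.1403]
orientation: [[-0.206, 0.799, 0.565], [0.948, 0.306, -0.087], [-0.243, 0.518, -0.82]]
force: [-1.0, 0.2, 0.1]
gripper_width: 0.5
grasp_force: 0.0
t: 17.32
position: [0.41, -0.1968, 0.1416]
orientation: [[-0.204, 0.799, 0.566], [0.948, 0.306, -0.089], [-0.244, 0.519, -0.819]]
force: [-5.8, 0.9, 6.1]
gripper_width: 0.174
grasp_force: 42.2
t: 17.98
position: [0.409, -0.1967, 0.1436]
orientation: [[-0.773, 0.286, 0.567], [0.288, 0.954, -0.089], [-0.566, 0.094, -0.819]]
force: [-1.0, 1.2, 2.6]
gripper_width: 0.174
grasp_force: 41.6
target [ 0.4149 -0.1986  0.1395] move(tool) [-0.0028 -0.0006  0.0068] rotvec [ 0.0021  0.0002 -0.1615] q [-0.8946 -0.2578 -0.9553  0.3952  0.3965 -0.476 ]
[-0.98643141  1.18003312  2.63440499] [ 0.22422879  0.42526112 -0.04611421] -0.47598706274448005 0.17350859930885673
```

```bash
python3 jog.py '0 0 -.0004 0 0 -.12;0 0 -.0003 0 0 -.12;0 0 -.0003 0 0 -.12;0 0 -.0003 0 0 -.12;0 0 -.0003 0 0 -.12;0 0 -.0003 0 0 -.12;0 0 -.0003 0 0 -.12;0 0 -.0003 0 0 -.12;0 0 -.0003 0 0 -.12;0 0 -.0003 0 0 -.12;0 0 -.0003 0 0 -.12;0 0 -.0003 0 0 -.12'
python3 t.py .052
python3 jog.py '0 0 -.0003 0 0 -.12;0 0 -.0003 0 0 -.12;0 0 -.0003 0 0 -.12;0 0 -.0003 0 0 -.12;0 0 -.0003 0 0 -.12;0 0 -.0003 0 0 -.12;0 0 -.0003 0 0 -.12;0 0 -.0003 0 0 -.12;0 0 -.0003 0 0 -.12'
python3 t.py .052
python3 -c "
from station import robot
o=robot.get_obs();print(o['force'],o['moment'],o['joint_positions'][5],o['gripper_width'])"
```

```text
t: 18.98
position: [0.4071, -0.1967, 0.1466]
orientation: [[-0.384, -0.729, 0.567], [-0.908, 0.409, -0.09], [-0.166, -0.549, -0.819]]
force: [1.9, -1.0, -1.0]
gripper_width: 0.173
grasp_force: 41.0
target [ 0.4149 -0.1986  0.1395] move(tool) [-0.     -0.0026  0.0104] rotvec [0.001  0.0015 1.279 ] q [-0.8997 -0.2663 -0.9516  0.4086  0.3986 -1.9211]
t: 19.73
position: [0.4055, -0.1963, 0.1488]
orientation: [[0.462, -0.682, 0.567], [-0.789, -0.608, -0.09], [0.406, -0.406, -0.819]]
force: [1.5, -0.8, 0.4]
gripper_width: 0.175
grasp_force: 41.1
target [ 0.4149 -0.1986  0.1395] move(tool) [ 0.0024 -0.0012  0.0131] rotvec [0.0003 0.0024 2.3589] q [-0.9034 -0.2727 -0.9491  0.4192  0.4004 -3.0047]
[ 1.45117551 -0.79237507  0.40087718] [-0.01385925  0.29650757 -0.08205596] -3.004737157819081 0.17477265704194125
```

```bash
python3 jog.py '0 0 0 0 0 -.09;0 0 -.0015 0 0 0;0 0 -.0015 0 0 0;0 0 0 0 0 0'; python3 -c "
from station import robot
o=robot.get_obs();print(o['force'],o['moment'])"; python3 t.py .052
```

```text
t: 20.07
position: [0.4035, -0.1956, 0.1511]
orientation: [[0.516, -0.642, 0.566], [-0.737, -0.67, -0.089], [0.437, -0.371, -0.819]]
force: [1.0, 0.8, 0.5]
gripper_width: 0.175
grasp_force: 41.2
[1.00774709 0.78395572 0.46031648] [0.10004476 0.18963965 0.07933977]
target [ 0.4149 -0.1986  0.1395] move(tool) [ 0.0031 -0.001   0.0162] rotvec [0.0014 0.0029 2.4403] q [-0.9077 -0.2802 -0.9463  0.4322  0.4024 -3.0907]
```

Pulling 3 mm met no resistance, so the cap is free. I'll draw it off along the axis.

```bash
python3 jog.py '0 0 -.003 0 0 0;0 0 -.003 0 0 0;0 0 -.004 0 0 0;0 0 -.005 0 0 0;0 0 -.006 0 0 0;0 0 -.008 0 0 0;0 0 -.01 0 0 0;0 0 -.01 0 0 0;0 0 -.01 0 0 0;0 0 -.01 0 0 0;0 0 0 0 0 0;0 0 0 0 0 0;0 0 0 0 0 0'
python3 - <<'E'
from station import robot
import cv2,pickle,numpy as np
o=robot.get_obs();print(o['force'],o['joint_positions'])
f=robot.grab_frame('side');t=robot.grab_frame('top');pickle.dump((f,t),open('s6.pkl','wb'))
a=cv2.resize(f['color'][110:350,190:400],(420,480));b=cv2.resize(t['color'][160:280,150:245],(380,480),interpolation=cv2.INTER_CUBIC)
cv2.imwrite('pics/s6.png',np.clip(np.hstack([a,b])*1.4,0,255).astype(np.uint8))
E
```

```text
t: 21.15
position: [0.3729, -0.1834, 0.2071]
orientation: [[0.511, -0.65, 0.563], [-0.74, -0.665, -0.097], [0.437, -0.367, -0.821]]
force: [-0.2, -0.6, -1.5]
gripper_width: 0.174
grasp_force: 41.1
[-0.22080757 -0.6025911  -1.46604564] [-0.965945   -0.42086374 -0.86711317  0.67174109  0.42017255 -3.14069773]
```

View pics/s6.png

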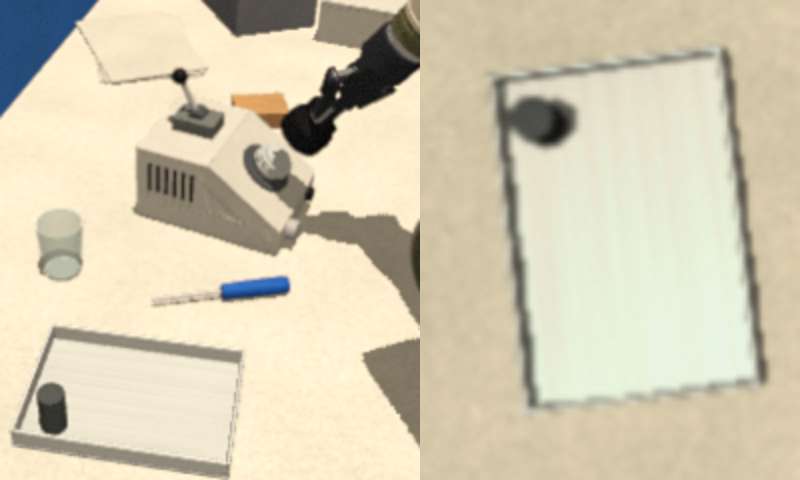

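The cap is off and held above the bare thread at left-crop (307,128), and the toggle still leans back. The tray's rim corners in the right crop are (498,78), (725,48), (763,382) and (532,408), with the objective at (537,118).

```bash
python3 jog.py '0 0 -.01 0 0 .12;0 0 -.01 0 0 .12;0 0 -.01 0 0 .12;0 0 -.01 0 0 .12;0 0 -.01 0 0 .12;0 0 0 0 0 .12;0 0 0 0 0 .12;0 0 0 0 0 .12;0 0 0 0 0 .12;0 0 0 0 0 .12;0 0 0 0 0 .12;0 0 0 0 0 0'
cat > v.py <<'E'
import numpy as np,sys
from scipy.spatial.transform import Rotation as Ro
from station import robot
o=robot.get_obs();R=np.array(o["orientation"]);np.set_printoptions(precision=4,suppress=True)
z=R[:,2];d=np.array([0,0,-1.]);a=np.cross(z,d);a=a/np.linalg.norm(a)*np.arccos(np.clip(z@d,-1,1))
print("pos",o["position"],"tilt rotvec(tool)",R.T@a)
D=Ro.from_rotvec(a).as_matrix()@R
if len(sys.argv)>3:print("after levelling, move(tool):",D.T@(np.array(sys.argv[1:4],float)-o["position"]))
print("R",D.tolist(),"F",o["force"],"M",o["moment"],"q",o["joint_positions"],"w",o["gripper_width"],o["grasp_force"])
E
python3 - <<'E'
import pickle
from h import *
np.set_printoptions(precision=4,suppress=True)
s,t=pickle.load(open('s6.pkl','rb'))
c=[(78,78),(305,48),(343,382),(112,408)]
q=np.array([onz(t,(150+(x+.5)/4-.5,160+(y+.5)/4-.5),.03) for x,y in c]);print(q,q.mean(0),[np.linalg.norm(q[i]-q[i-1]) for i in range(4)])
k=[(55,330),(242,353),(228,470),(15,436)]
p=np.array([onz(s,(190+x/2,110+y/2),.03) for x,y in k]);print(p,p.mean(0),[np.linalg.norm(p[i]-p[i-1]) for i in range(4)])
E
python3 v.py .45 .2 .25
```

```text
t: 22.25
position: [0.3448, -0.1784, 0.2477]
orientation: [[-0.505, -0.655, 0.562], [-0.826, 0.555, -0.096], [-0.249, -0.513, -0.821]]
force: [0.4, -1.0, -2.0]
gripper_width: 0.173
grasp_force: 41.1
[[0.6463 0.3163 0.03  ]
 [0.6646 0.1423 0.03  ]
 [0.412  0.1174 0.03  ]
 [0.3957 0.2921 0.03  ]] [0.5296 0.217  0.03  ] [np.float64(0.25170854793701075), np.float64(0.1749951324150202), np.float64(0.253853651299832), np.float64(0.1754521911297435)]
[[0.6552 0.1578 0.03  ]
 [0.4099 0.1287 0.03  ]
 [0.3898 0.3077 0.03  ]
 [0.6377 0.331  0.03  ]] [0.5231 0.2313 0.03  ] [np.float64(0.17413323375396295), np.float64(0.24702540316821453), np.float64(0.18011450907794402), np.float64(0.24906525120040934)]
pos [ 0.3448 -0.1784  0.2477] tilt rotvec(tool) [-0.5458  0.2653  0.    ]
after levelling, move(tool): [-0.369   0.1346 -0.0023]
R [[-0.5817175011762316, -0.8133908954649548, 5.613700013579482e-17], [-0.8133908954649549, 0.5817175011762317, -1.0025155731277027e-17], [-8.976999457366686e-17, -1.2534572342622625e-17, -1.0000000000000002]] F [ 0.3626 -0.9883 -1.9864] M [0.1212 0.6637 0.0246] q [-1.0583 -0.4974 -0.7924  0.8638  0.4591 -1.9107] w 0.17321690266388123 41.11783146858215
```

```bash
python3 jog.py '0 0 0 -.109 .053 0;0 0 0 -.109 .053 0;0 0 0 -.109 .053 0;0 0 0 -.109 .053 0;0 0 0 -.109 .053 0;0 0 0 0 0 0'
python3 jog.py '-.0323 .0075 0 0 0 0;-.0323 .0075 0 0 0 0;-.0323 .0075 0 0 0 0;-.0323 .0075 0 0 0 0;-.0323 .0075 0 0 0 0;-.0323 .0075 0 0 0 0;-.0323 .0075 0 0 0 0;-.0323 .0075 0 0 0 0;-.0323 .0075 0 0 0 0;-.0323 .0075 0 0 0 0;-.0323 .0075 0 0 0 0;-.0323 .0075 0 0 0 0;-.0323 .0075 0 0 0 0;0 0 0 0 0 0;0 0 0 0 0 0'
python3 v.py .51 .22 .1
python3 - <<'E'
import pickle
from h import *
s,t=pickle.load(open('s6.pkl','rb'))
for a,b in zip([(78,78),(305,48),(343,382),(112,408)],[(15,436),(55,330),(242,353),(228,470)]):
    print(tri(t,(150+(a[0]+.5)/4-.5,160+(a[1]+.5)/4-.5),s,(190+b[0]/2,110+b[1]/2)))
from station import robot
f=robot.grab_frame('side');g=robot.grab_frame('top');pickle.dump((f,g),open('s7.pkl','wb'))
a=cv2.resize(f['color'][150:390,150:360],(420,480));b=cv2.resize(g['color'][160:280,150:245],(380,480),interpolation=cv2.INTER_CUBIC)
cv2.imwrite('pics/s7.png',np.clip(np.hstack([a,b])*1.4,0,255).astype(np.uint8))
E
```

```text
t: 22.75
position: [0.3482, -0.1797, 0.2456]
orientation: [[-0.575, -0.818, -0.007], [-0.818, 0.575, 0.002], [0.003, 0.007, -1.0]]
force: [0.5, -1.1, -2.0]
gripper_width: 0.174
grasp_force: 41.1
t: 24.0
position: [0.5089, 0.2213, 0.2466]
orientation: [[-0.576, -0.818, 0.001], [-0.818, 0.576, -0.002], [0.001, -0.002, -1.0]]
force: [-1.4, -1.5, -1.3]
gripper_width: 0.177
grasp_force: 41.1
pos [0.5089 0.2213 0.2466] tilt rotvec(tool) [-0.0021 -0.001   0.    ]
after levelling, move(tool): [ 0.0004 -0.0017  0.1466]
R [[-0.5756870793900211, -0.8176700964468419, 1.587222554362897e-14], [-0.817670096446842, 0.5756870793900211, -2.8399022551331593e-14], [1.407668458783729e-14, -2.936215206706462e-14, -1.0]] F [-1.4206 -1.4658 -1.2775] M [ 0.0151  0.0249 -0.016 ] q [ 0.2668  0.2699  0.0244  1.3247 -0.0022 -0.6906] w 0.17724676842486328 41.06561779975891
(array([0.64669652, 0.31973769, 0.01290785]), np.float64(0.00430604338276771))
(array([0.66465919, 0.14348027, 0.01371272]), np.float64(0.005183687750846818))
(array([0.4114506 , 0.11848776, 0.01894304]), np.float64(0.0006234022349939073))
(array([0.39325246, 0.2957353 , 0.01270223]), np.float64(0.003968434873179712))
```

View pics/s7.png

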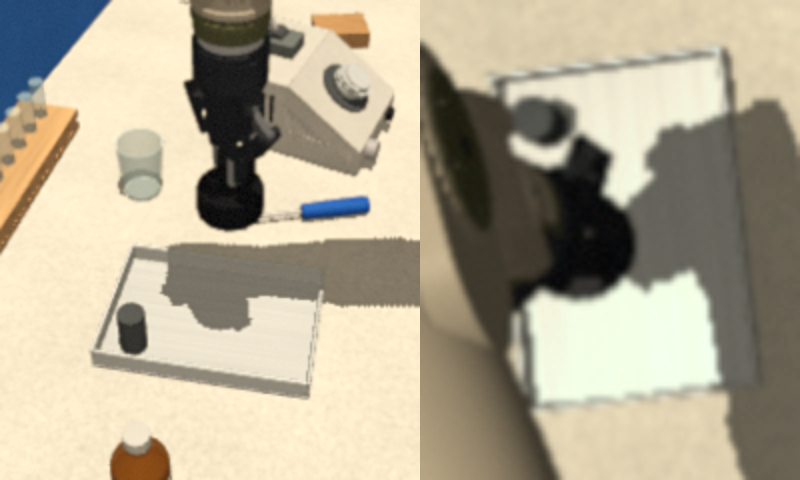

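The cap hangs level over the tray centre (side crop (230,200)) and is clear of the objective. I'll lower it.

```bash
python3 jog.py '0 0 .02 0 0 0;0 0 .025 0 0 0;0 0 .025 0 0 0;0 0 .025 0 0 0;0 0 .025 0 0 0;0 0 .025 0 0 0;0 0 .02 0 0 0;0 0 .01 0 0 0;0 0 .008 0 0 0;0 0 0 0 0 0;0 0 0 0 0 0'
python3 jog.py '0 0 .003 0 0 0;0 0 .003 0 0 0;0 0 .003 0 0 0;0 0 .002 0 0 0;0 0 .001 0 0 0;0 0 0 0 0 0;0 0 0 0 0 0'
```

```text
t: 25.02
position: [0.5095, 0.2193, 0.0652]
orientation: [[-0.58, -0.815, 0.002], [-0.815, 0.58, -0.003], [0.001, -0.003, -1.0]]
force: [-1.2, 1.3, -1.3]
gripper_width: 0.174
grasp_force: 41.0
t: 25.6
position: [0.5091, 0.2196, 0.0523]
orientation: [[-0.58, -0.815, 0.001], [-0.815, 0.58, -0.003], [0.002, -0.003, -1.0]]
force: [-0.4, 1.5, -1.7]
gripper_width: 0.176
grasp_force: 41.0
```

```bash
python3 jog.py '0 0 .002 0 0 0;0 0 .002 0 0 0;0 0 .001 0 0 0;0 0 0 0 0 0;0 0 0 0 0 0'
python3 jog.py '0 0 .001 0 0 0;0 0 .001 0 0 0;0 0 0 0 0 0;0 0 0 0 0 0'
```

```text
t: 26.02
position: [0.5094, 0.2199, 0.0493]
orientation: [[-0.58, -0.815, 0.003], [-0.815, 0.58, -0.002], [0.0, -0.004, -1.0]]
force: [-4.3, -0.6, 12.7]
gripper_width: 0.173
grasp_force: 42.9
t: 26.35
position: [0.5095, 0.2199, 0.0493]
orientation: [[-0.579, -0.815, 0.004], [-0.815, 0.579, -0.002], [-0.0, -0.004, -1.0]]
force: [-9.6, -2.5, 27.3]
gripper_width: 0.181
grasp_force: 44.8
```

Contact is at TCP z = 49 mm, which matches the second grip height (about 44 mm plus the 5 mm floor). I'll relieve the load, release, and retreat upward.

```bash
python3 jog.py '0 0 -.001 0 0 0;0 0 -.001 0 0 0;0 0 -.001 0 0 0;0 0 0 0 0 0'
python3 jog.py '0 0 0 0 0 0;0 0 0 0 0 0;0 0 0 0 0 0;0 0 0 0 0 0;0 0 0 0 0 0' .45
python3 jog.py '0 0 -.006 0 0 0;0 0 -.01 0 0 0;0 0 -.02 0 0 0;0 0 -.025 0 0 0;0 0 -.025 0 0 0;0 0 -.025 0 0 0;0 0 -.025 0 0 0;0 -.03 0 0 0 0;0 -.03 0 0 0 0;0 -.03 0 0 0 0;0 0 0 0 0 0;0 0 0 0 0 0'
python3 - <<'E'
from h import *
from station import robot
o=robot.get_obs();print(o['position'],o['force'])
f=robot.grab_frame('side');g=robot.grab_frame('top')
a=cv2.resize(f['color'][130:370,170:380],(420,480));b=cv2.resize(g['color'][160:280,150:245],(380,480),interpolation=cv2.INTER_CUBIC)
cv2.imwrite('pics/s8.png',np.clip(np.hstack([a,b])*1.4,0,255).astype(np.uint8))
E
```

```text
t: 26.68
position: [0.5094, 0.2199, 0.0494]
orientation: [[-0.58, -0.815, 0.002], [-0.815, 0.58, -0.002], [0.0, -0.003, -1.0]]
force: [-3.0, 0.8, 9.3]
gripper_width: 0.176
grasp_force: 42.4
t: 27.1
position: [0.5091, 0.2195, 0.048]
orientation: [[-0.58, -0.815, 0.001], [-0.815, 0.58, -0.003], [0.002, -0.002, -1.0]]
force: [-0.3, -0.4, 0.7]
gripper_width: 0.448
grasp_force: 0.0
t: 28.1
position: [0.5835, 0.1667, 0.1852]
orientation: [[-0.582, -0.813, 0.002], [-0.813, 0.582, -0.003], [0.001, -0.003, -1.0]]
force: [-1.6, -0.4, -1.2]
gripper_width: 0.45
grasp_force: 0.0
[0.58347497 0.16670805 0.18522101] [-1.60378942 -0.4325966  -1.24637435]
```

View pics/s8.png

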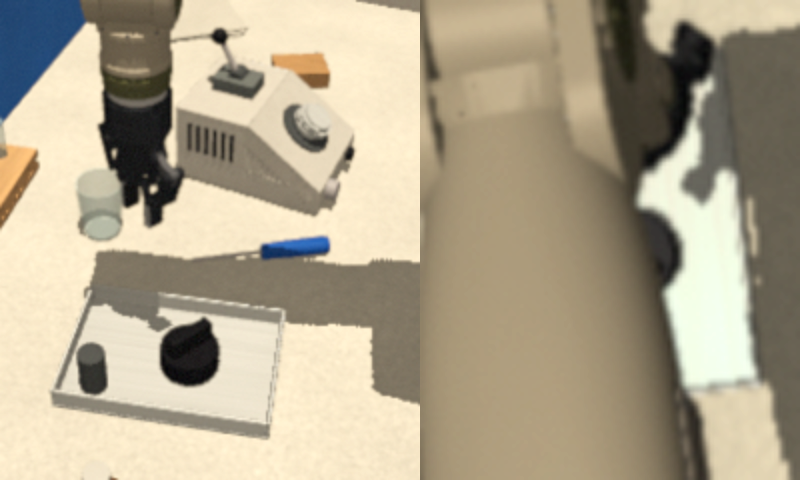

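The cap sits upright in the tray at side-crop (190,352), handle up and flat. The objective is still in its corner, the toggle still leans back, and the gripper touches nothing. I'll hand it in.

```bash
python3 -c "
from station import robot
print(robot.finish_job())"
```

```text
the job is handed in; nothing more can be done
None
```

I handed the job in at about 28 s with the toggle off and the cap unscrewed and resting in the tray, open side down, handle up and released. The last picture showed nothing knocked over and the gripper clear of everything; `finish_job()` returned no verdict.

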